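# Find the parts case that rattles and hold it out

## Robot

A 6-joint arm with a two-finger parallel gripper is mounted at the origin on a cart in front of the work surface, level with it; the furniture and walls round the work are solid. World frame = base frame: x ahead of the robot, y to its left, z up, the work surface at z = 0. Lengths are in m, angles in degrees, forces in N, time in s.
With the tool pointing down it reaches from about 0.35 to 0.875 m from the base axis. Payload 4.2 kg.
Tool frame: the origin (TCP) lies on the centre line of the jaws, within the pads' length; the fingertips stand tip_reach ahead of it and the grasp point (between the pads) is the TCP (tip_reach is the distance from the TCP to the fingertips, in m); z points along the fingers, y is the line along which they close (so a half turn about z gives the same grasp; the last joint's range is limited). The gripper opens to 87 mm and grips with 3 to 60 N. Pads are 19 mm wide; open, the fingers measure 117 mm over their backs; the gripper's body (75 mm by 190 mm) begins 51 mm behind the grasp point.
Start: joints at [-61.673, 22.042, 0.453, 0, -68.411, -14.817], TCP at [0.146, -0.608, 0.242] pointing down, gripper open.
Joint ranges: [-179.83, 179.83], [-69.29, 118.12], [-61.27, 80.66], [-181.25, 117.63], [-171.15, -9.14], [-177.46, 177.46]. Speed limits (degrees/s): [159.86, 159.86, 180, 180, 180, 180].

## Interface

Orientations are given as a 3x3 rotation matrix whose columns are the frame's x, y, z axes.
In Python, from station import sense, capture, finish_job, tip_reach gives the robot as it stands.
- The arm moves only by the tool arm_command, never from a script. Its argument "deltas" is a list of rows, each a list of 7 numbers: the turn, a rotation vector about the tool's x, y, z in rad, then the shift along the tool's x, y, z in cm, then the closure, from -1 (fully open) to 1 (shut), so that 0 is half open. In form: [[rx, ry, rz, dx, dy, dz, hand], ...]. A call has 1 to 8 rows; each row is the pose to reach, as a shift and turn from the pose commanded when the call began, along the tool's axes at that moment; what a row does not reach only later rows make up. A row lasts 1/12 s, in which the tool goes at most 41.7 mm and 7.16 degrees, less where a joint would pass 70% of its speed; a pose out of reach is approached as far as the arm can. A call with a gripper value outside its range is refused whole. The fingers move at their own pace and stop on an object; the grip force is fixed at half the most. Time passes only in rows, so rows that repeat a pose let the fingers close. It gives the time, the measured TCP pose, the force, the opening and the grip force at its end, in the units of the state.
- sense(): the state, without advancing time (a new reading comes with each control period).
- capture(name): name is "scene" or "side" or "wrist"; returns a dict with "pixels" (420x560x3 uint8, blue, green, red), "fovy" (degrees; the focal length in pixels is half the picture's height over the tangent of half this angle, whatever the lens; pixels are square), "cx", "cy" (the principal point, pixels), "rvec" (rotation vector, rad) and "tvec" (3), from world to camera coordinates, as OpenCV has them. Camera axes: x right, y down, z forward; pixel columns grow to the right and rows downward; lengths in m; the calibration is good to about 2 mm. The wrist camera is an equidistant fisheye: a pixel r from the principal point sees the ray r / f radians off the axis. A picture is of the moment at which its call begins. There is no depth.
- finish_job(): hands the job in; it is judged then, once.
The state is a dict: "time_s": time; "joints": joint angles; "joint_velocities": joint speeds; "effort": joint torques, N m; "tcp_pos": TCP position; "ee_rot": TCP orientation; "wrist_force": force on the tool from outside, world axes, zero at the start; "moment": the same for the moment, N m; "gripper_width": opening from 0.0 (shut) to 1.0 (fully open); "gripper_force": force on a finger pad.
Only numpy, scipy, OpenCV 4.12 (cv2) and the standard library are available. Lean on these libraries where they do the work, as an engineer would, in place of code of your own. Each camera call takes 0.05 s, during which the arm holds its last target. There are 200 camera calls.

## Task

One of the three sealed parts cases in the tray has a loose ball inside. Take the red, then the yellow, then the blue case: lift each clear of the tray, shake it by rocking it clearly end to end (dip its far end, then its near end, at least once) to feel whether something runs inside, and put it back upright where it stood if it is not the one or you are not yet done. After all three have been tried, hold the one that rattles out level and still, some 10 to 15 cm above the round green mat, and finish while holding it there; the other two stand back in their bays, and the bottle, tape roll, loupe and handset are left alone.

Things in the scene. Friction and masses are not known exactly. Their poses are not given: they have to be found in the camera images.
- case_red: sealed parts case, red lid, grey body, 120 (x, its length) x 56 (y) x 46 mm high; origin: centre of its underside, +x its end away from the robot as it stands, z up. Straight long sides: grip across the 56 mm at mid-length. 0.26 to 0.31 kg with contents, middle of mass 23 mm up; its weight tells nothing. Which of the three cases has the ball changes and cannot be seen
- case_yellow: sealed parts case, yellow lid, grey body, 120 (x, its length) x 56 (y) x 46 mm high; origin: centre of its underside, +x its end away from the robot as it stands, z up. Holds, as the others, either a 34 mm steel ball (150 g) that rolls freely up to 39 mm either way along x, or a pack of equal weight that fills the case and does not move
- case_blue: sealed parts case, blue lid, grey body, 120 (x, its length) x 56 (y) x 46 mm high; origin: centre of its underside, +x its end away from the robot as it stands, z up. In the case with the ball, dipping an end by 0.3 rad runs the ball to that end in about 0.3 s with a knock; its 1.5 N then acts 39 mm from the middle (0.05 N m), on the other side when the other end is dipped
- tray: fixed black tray, 150 (x) x 385 (y) mm, floor 3 mm thick, lip 9 mm high, two ribs 7 mm high between three bays side by side along its y, 125 mm apart; a case stands along tray x in each bay, colours in any order. Origin: centre of its underside, on the work surface; x away from the robot
- mat: flat round green hand-over mat, 110 mm across, 2 mm thick, with a thin white ring, fixed on the surface beyond the tray. Right of it (0.10 to 0.30 m) stands a tall fixed black instrument mount, beyond the handset: come and go round its robot side. Origin: its centre, on the work surface
- oil_bottle: white oil bottle with red nozzle, 41 mm across, 118 mm high, loose bystander beyond the mat, right of it; origin: centre of its underside
- tape_roll: roll of yellow tape lying flat, 58 mm across, 18 mm high, loose bystander; origin: centre of its underside
- eye_loupe: black eye loupe, 41 mm across, 40 mm high, loose bystander; origin: centre of its underside
- handset: black remote handset with ivory keys, 144 x 193 x 29 mm, loose bystander right of the tray; origin: centre of its underside

How it is judged (in metres and radians):
On the way, in this order (a step that is already met when the one before it is completed fails the run):
1. the red case is held clear of the tray with its far end (its +x end) dipped at least 0.2 rad (height (world z) of case_red above 0.025 m and contact force between the fingers and case_red above 0.5 N and angle between case_red's own x axis and vertical above 1.7708 rad), for 0.05 s.
2. then with its near end (its -x end) dipped at least 0.2 rad, still held (height (world z) of case_red above 0.025 m and contact force between the fingers and case_red above 0.5 N and angle between case_red's own x axis and vertical below 1.3708 rad), for 0.05 s.
3. the yellow case is held clear of the tray with its far end (its +x end) dipped at least 0.2 rad (height (world z) of case_yellow above 0.025 m and contact force between the fingers and case_yellow above 0.5 N and angle between case_yellow's own x axis and vertical above 1.7708 rad), for 0.05 s.
4. then with its near end (its -x end) dipped at least 0.2 rad, still held (height (world z) of case_yellow above 0.025 m and contact force between the fingers and case_yellow above 0.5 N and angle between case_yellow's own x axis and vertical below 1.3708 rad), for 0.05 s.
5. the blue case is held clear of the tray with its far end (its +x end) dipped at least 0.2 rad (height (world z) of case_blue above 0.025 m and contact force between the fingers and case_blue above 0.5 N and angle between case_blue's own x axis and vertical above 1.7708 rad), for 0.05 s.
6. then with its near end (its -x end) dipped at least 0.2 rad, still held (height (world z) of case_blue above 0.025 m and contact force between the fingers and case_blue above 0.5 N and angle between case_blue's own x axis and vertical below 1.3708 rad), for 0.05 s.
At the end, for the whole second after the job is handed in: The fingers hold the case with the ball: underside 0.06 to 0.25 m above the surface, middle within 50 mm of the mat centre from above, level within 0.25 rad, still (0.03 m/s). The other two are released, upright within 0.1 rad, within 30 mm of their start places (((distance between ball_c0 and case_red below 0.07 m and contact force between the fingers and case_red above 0.5 N and height (world z) of case_red between 0.06 and 0.25 m and horizontal distance between case_red and mat below 0.05 m and angle between case_red's own z axis and vertical below 0.25 rad and linear speed of each of case_red, case_yellow, case_blue below 0.03 m/s and distance of each of case_yellow, case_blue from where it was at the start of the episode below 0.03 m and angle between each of case_yellow, case_blue's own z axis and vertical below 0.1 rad and contact force between the fingers and case_yellow below 0.1 N and contact force between the fingers and case_blue below 0.1 N) or (distance between ball_c0 and case_yellow below 0.07 m and contact force between the fingers and case_yellow above 0.5 N and height (world z) of case_yellow between 0.06 and 0.25 m and horizontal distance between case_yellow and mat below 0.05 m and angle between case_yellow's own z axis and vertical below 0.25 rad and linear speed of each of case_yellow, case_red, case_blue below 0.03 m/s and distance of each of case_red, case_blue from where it was at the start of the episode below 0.03 m and angle between each of case_red, case_blue's own z axis and vertical below 0.1 rad and contact force between the fingers and case_red below 0.1 N and contact force between the fingers and case_blue below 0.1 N) or (distance between ball_c0 and case_blue below 0.07 m and contact force between the fingers and case_blue above 0.5 N and height (world z) of case_blue between 0.06 and 0.25 m and horizontal distance between case_blue and mat below 0.05 m and angle between case_blue's own z axis and vertical below 0.25 rad and linear speed of each of case_blue, case_red, case_yellow below 0.03 m/s and distance of each of case_red, case_yellow from where it was at the start of the episode below 0.03 m and angle between each of case_red, case_yellow's own z axis and vertical below 0.1 rad and contact force between the fingers and case_red below 0.1 N and contact force between the fingers and case_yellow below 0.1 N))); the arm keeps its last pose, push and grip.
It fails at once if the white oil bottle with red nozzle is moved by more than 30 mm (distance of oil_bottle from where it was at the start of the episode above 0.03 m).
It fails at once if the yellow tape roll is moved by more than 30 mm (distance of tape_roll from where it was at the start of the episode above 0.03 m).
It fails at once if the black eye loupe is moved by more than 30 mm (distance of eye_loupe from where it was at the start of the episode above 0.03 m).
It fails at once if the black handset is moved by more than 30 mm (distance of handset from where it was at the start of the episode above 0.03 m).
It also fails if it takes over 72 s, if anything falls off the work surface, if the arm or the gripper's body presses on something with over 40 N, if the wrist force passes 120 N, or if a joint passes its speed limit or range.

## Working session

There is one attempt and no reset: what is moved stays moved. The work goes in short steps, Python scripts to look and compute and a tool call to move; the robot and the scene stay as the last step left them, time stands still between calls to the robot, and variables do not carry over. Pictures are saved under pics/ and viewed, at most 10 in all, crops included, and the job is handed in when it is done.

Besides the shell and the picture viewer there is one more tool, called after "Call:" as name(argument=value, ...), one argument or row to a line, values as JSON. arm_command: Moves the arm, as the interface text tells. Its arguments: {"type":"object","properties":{"deltas":{"type":"array"}},"required":["deltas"]}

```bash
mkdir -p pics
cat > h.py <<'E'
import numpy as np, cv2
from station import sense, capture, finish_job, tip_reach
def ray(c,u,v,fish=False):
    f=210/np.tan(np.radians(c["fovy"])/2)
    x=np.array([u-c["cx"],v-c["cy"]],float)
    if fish:
        r=np.hypot(*x)+1e-9; t=r/f; d=np.r_[np.sin(t)*x/r,np.cos(t)]
    else: d=np.r_[x/f,1]
    R=cv2.Rodrigues(np.array(c["rvec"],float))[0]
    return -R.T@np.array(c["tvec"],float).ravel(), R.T@d
def onplane(c,u,v,z,fish=False):
    o,d=ray(c,u,v,fish); return o+d*(z-o[2])/d[2]
def show():
    s=sense(); print(s["time_s"],np.round(s["tcp_pos"],4),np.round(s["ee_rot"],3).tolist(),np.round(s["joints"],1),np.round(s["wrist_force"],2),np.round(s["moment"],3),s["gripper_width"],s["gripper_force"])
E
python3 - <<'E'
from h import *
print(tip_reach if not callable(tip_reach) else tip_reach()); show()
for n in ("scene","side"):
    c=capture(n); cv2.imwrite(f"pics/{n}0.png",c["pixels"]); np.save(f"{n}0.npy",c,allow_pickle=True)
    print(n,ray(c,c["cx"],c["cy"]))
E
```

```text
0.019
0.0 [ 0.1459 -0.6072  0.2404] [[-0.972, -0.233, -0.001], [-0.233, 0.972, 0.002], [0.0, 0.002, -1.0]] [-61.7  22.1   0.4  -0.  -68.4 -14.8] [-0.81 -0.08 -0.42] [ 0.033 -0.018  0.028] 1.002468804788041 0.0
scene (array([0.00628239, 0.80156149, 0.79522029]), array([ 0.52824589, -0.55861774, -0.63945484]))
side (array([0.42817446, 1.32379664, 0.82524596]), array([ 0.1384559 , -0.82011657, -0.55519255]))
```

View pics/scene0.png

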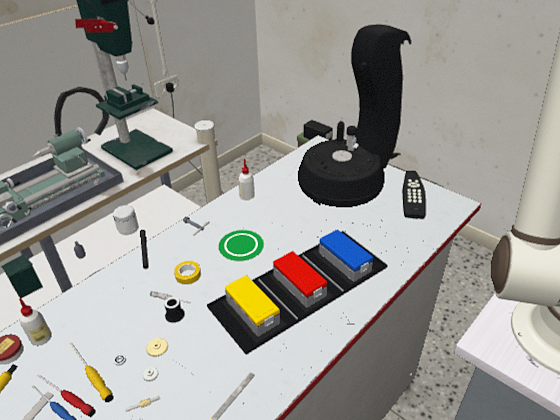

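View pics/side0.png

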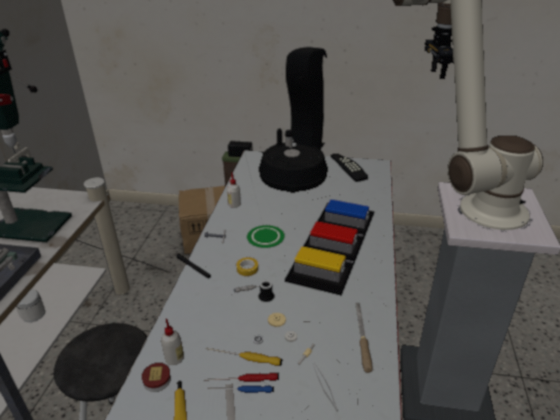

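The scene view shows yellow at (252,302), red at (300,278), blue at (347,255), the mat at (241,244), the tape at (187,272), the loupe at (174,310), the handset at (413,195) and the mount around (341,180). The side view agrees with this.

```bash
cat > m.py <<'E'
from h import *
for n in ("scene","side"):
    c=np.load(n+"0.npy",allow_pickle=True).item(); hsv=cv2.cvtColor(c["pixels"],cv2.COLOR_BGR2HSV)
    for k,(lo,hi,z,roi) in dict(red=(0,6,.049,1),yellow=(22,32,.049,1),blue=(105,125,.049,1),mat=(55,85,.002,1)).items():
        h,s,v=cv2.split(hsv); m=((h>=lo)&(h<=hi)|((k=="red")&(h>174)))&(s>130)&(v>60)
        m=m.astype(np.uint8); m[:190]=0; m[330:]=0
        nn,l,st,ce=cv2.connectedComponentsWithStats(m)
        i=1+np.argmax(st[1:,4]); M=l==i
        if z>.04:
            t,_=cv2.threshold(v[M].reshape(-1,1),0,255,cv2.THRESH_OTSU); 
            M2=M&(v>t); print(k,M.sum(),M2.sum(),t)
            if M2.sum()>.45*M.sum(): M=M2
        vv,uu=np.nonzero(M)
        P=np.array([onplane(c,a,b,z)[:2] for a,b in zip(uu,vv)])
        r=cv2.minAreaRect((P*1000).astype(np.float32)); print(n,k,st[i,4],np.round(r[0],0),np.round(r[1],0),round(r[2],1),np.round(cv2.boxPoints(r)).tolist())
S=np.load("scene0.npy",allow_pickle=True).item();
for nm,u,v in (("bottle",246,198),("tape",187,278),("loupe",175,318),("handset",413,195),("handsetnear",417,217),("handset far",404,171),("mountleft",298,185),("mount near",340,206),("mount right",384,190)): print(nm,onplane(S,u,v,0))
E
python3 m.py
```

```text
red 1211 1031 183.0
scene red 1211 [475. 247.] [ 55. 117.] 78.8 [[413.0, 231.0], [528.0, 208.0], [538.0, 263.0], [423.0, 285.0]]
yellow 1373 1239 204.0
scene yellow 1373 [501. 367.] [ 56. 118.] 79.2 [[438.0, 350.0], [553.0, 328.0], [564.0, 384.0], [448.0, 406.0]]
blue 1077 890 164.0
scene blue 1077 [445. 123.] [ 55. 117.] 78.6 [[382.0, 108.0], [497.0, 85.0], [508.0, 139.0], [393.0, 162.0]]
scene mat 425 [670. 235.] [66. 65.] 44.5 [[624.0, 235.0], [670.0, 188.0], [717.0, 234.0], [671.0, 281.0]]
red 678 524 103.0
side red 678 [477. 252.] [ 57. 115.] 79.1 [[415.0, 235.0], [528.0, 214.0], [539.0, 269.0], [426.0, 291.0]]
yellow 820 660 123.0
side yellow 820 [502. 371.] [ 57. 116.] 78.6 [[440.0, 354.0], [553.0, 331.0], [565.0, 388.0], [451.0, 411.0]]
blue 514 415 92.0
side blue 514 [447. 128.] [ 56. 115.] 78.8 [[385.0, 112.0], [498.0, 90.0], [509.0, 145.0], [396.0, 167.0]]
side mat 227 [669. 233.] [61. 58.] 8.7 [[635.0, 257.0], [644.0, 200.0], [704.0, 209.0], [695.0, 267.0]]
bottle [0.79228553 0.09472833 0.        ]
tape [0.68182292 0.39144132 0.        ]
loupe [0.61208865 0.48088319 0.        ]
handset [ 0.45848914 -0.2080089   0.        ]
handsetnear [ 0.4029445  -0.13266297  0.        ]
handset far [ 0.53694152 -0.29223304  0.        ]
mountleft [ 0.72420848 -0.04235231  0.        ]
mount near [ 0.57856352 -0.04204443  0.        ]
mount right [ 0.529937   -0.17698613  0.        ]
```

```bash
cat > d.py <<'E'
import sys; from h import *
from scipy.spatial.transform import Rotation as Ro
# usage: d.py x y z [yaw of case deg]; prints rotvec(tool) rad and shift cm
def go(p,yaw=-11.2):
    s=sense(); R=np.array(s["ee_rot"]); a=np.radians(yaw)
    x=-np.array([np.cos(a),np.sin(a),0]); z=np.array([0,0,-1.]); T=np.c_[x,np.cross(z,x),z]
    print(p,"rot",np.round(Ro.from_matrix(R.T@T).as_rotvec(),3),"cm",np.round(R.T@(np.array(p)-s["tcp_pos"])*100,2))
a=[float(v) for v in sys.argv[1:]]
show(); go(a[:3],*(a[3:]))
E
python3 d.py .36 -.24 .24; python3 d.py .476 .248 .16
```

```text
0.1 [ 0.1459 -0.6072  0.2406] [[-0.972, -0.233, -0.001], [-0.233, 0.972, 0.002], [0.0, 0.002, -1.0]] [-61.7  22.1   0.4  -0.  -68.4 -14.8] [-0.25  0.07  0.38] [ 0.022 -0.016 -0.034] 1.000727748615871 0.0
[0.36, -0.24, 0.24] rot [ 0.002 -0.     0.431] cm [-29.39  30.71   0.12]
0.1 [ 0.1459 -0.6072  0.2406] [[-0.972, -0.233, -0.001], [-0.233, 0.972, 0.002], [0.0, 0.002, -1.0]] [-61.7  22.1   0.4  -0.  -68.4 -14.8] [-0.25  0.07  0.38] [ 0.022 -0.016 -0.034] 1.000727748615871 0.0
[0.476, 0.248, 0.16] rot [ 0.002 -0.     0.431] cm [-52.06  75.44   8.2 ]
```

Call:
arm_command(
  deltas=[
    [0, 0, 0.02, -2, 2, 0, -1],
    [0, 0, 0.06, -5, 5, 0, -1],
    [0, 0, 0.1, -7.5, 7.5, 0, -1],
    [0, 0, 0.15, -10, 10, 0, -1],
    [0, 0, 0.2, -12.5, 13, 0, -1],
    [0, 0, 0.25, -15, 16, 0, -1],
    [0, 0, 0.3, -17.5, 18.5, 0, -1],
    [0, 0, 0.34, -20, 21, 0, -1],
  ],
)

```text
time_s: 0.77
tcp_pos: [0.2916, -0.3549, 0.2413]
ee_rot: [[-0.994, 0.106, -0.0], [0.106, 0.994, 0.0], [0.0, 0.0, -1.0]]
wrist_force: [0.7, -1.1, 0.3]
gripper_width: 1.0
gripper_force: 0.0
```

```bash
python3 d.py .38 -.20 .24; python3 d.py .476 .248 .16
```

```text
0.7667 [ 0.2916 -0.3549  0.2413] [[-0.994, 0.106, -0.0], [0.106, 0.994, 0.0], [0.0, 0.0, -1.0]] [-30.2   5.7 -21.7  -0.  -62.7 -65.9] [ 0.67 -1.07  0.27] [-0.019 -0.099  0.048] 1.000256559776494 0.0
[0.38, -0.2, 0.24] rot [ 0.    -0.     0.089] cm [-7.14 16.34  0.14]
0.7667 [ 0.2916 -0.3549  0.2413] [[-0.994, 0.106, -0.0], [0.106, 0.994, 0.0], [0.0, 0.0, -1.0]] [-30.2   5.7 -21.7  -0.  -62.7 -65.9] [ 0.67 -1.07  0.27] [-0.019 -0.099  0.048] 1.000256559776494 0.0
[0.476, 0.248, 0.16] rot [ 0.    -0.     0.089] cm [-11.92  61.91   8.15]
```

Call:
arm_command(
  deltas=[
    [0, 0, 0.02, -1, 3, 0, -1],
    [0, 0, 0.04, -2, 7, 0, -1],
    [0, 0, 0.06, -3, 11, 0, -1],
    [0, 0, 0.089, -4, 15, 0, -1],
    [0, 0, 0.089, -5, 19, 0, -1],
    [0, 0, 0.089, -6, 23, 0, -1],
    [0, 0, 0.089, -7, 27, 0, -1],
    [0, 0, 0.089, -8, 31, 0, -1],
  ],
)

```text
time_s: 1.43
tcp_pos: [0.4031, -0.0547, 0.2416]
ee_rot: [[-0.981, 0.192, 0.0], [0.192, 0.981, 0.0], [-0.0, 0.0, -1.0]]
wrist_force: [1.1, -1.1, -0.7]
gripper_width: 0.999
gripper_force: 0.0
```

```bash
python3 d.py .476 .249 .14
```

```text
1.4333 [ 0.4031 -0.0547  0.2416] [[-0.981, 0.192, 0.0], [0.192, 0.981, 0.0], [-0.0, 0.0, -1.0]] [ 1.540e+01  1.000e-01 -2.770e+01 -0.000e+00 -6.220e+01 -1.164e+02] [ 1.11 -1.06 -0.67] [-0.136 -0.156 -0.044] 0.9988562709544838 0.0
[0.476, 0.249, 0.14] rot [0.    0.    0.003] cm [-1.33 31.2  10.17]
```

Call:
arm_command(
  deltas=[
    [0, 0, 0.003, -0.2, 3, 0, -1],
    [0, 0, 0.003, -0.4, 7, 1, -1],
    [0, 0, 0.003, -0.6, 11, 2, -1],
    [0, 0, 0.003, -0.8, 15, 3, -1],
    [0, 0, 0.003, -1, 19, 4, -1],
    [0, 0, 0.003, -1.1, 23, 6, -1],
    [0, 0, 0.003, -1.2, 27, 8, -1],
    [0, 0, 0.003, -1.3, 31.2, 10.1, -1],
  ],
)

```text
time_s: 2.1
tcp_pos: [0.4735, 0.2388, 0.1446]
ee_rot: [[-0.981, 0.194, -0.0], [0.194, 0.981, -0.0], [0.0, -0.0, -1.0]]
wrist_force: [0.9, -0.4, 0.7]
gripper_width: 0.997
gripper_force: 0.0
```

```bash
python3 d.py .476 .249 .032
python3 - <<'E'
from h import *
c=capture("wrist"); cv2.imwrite("pics/w1.png",c["pixels"])
hsv=cv2.cvtColor(c["pixels"],cv2.COLOR_BGR2HSV); h,s,v=cv2.split(hsv)
for k,lo,hi in (("red",0,6),("yellow",22,32),("blue",105,125)):
    m=(((h>=lo)&(h<=hi)|((k=="red")&(h>174)))&(s>130)&(v>60)).astype(np.uint8)
    n,l,st,ce=cv2.connectedComponentsWithStats(m); i=1+np.argmax(st[1:,4]); vv,uu=np.nonzero(l==i)
    P=np.array([onplane(c,a,b,.049,True)[:2] for a,b in zip(uu,vv)])
    r=cv2.minAreaRect((P*1000).astype(np.float32)); print(k,st[i,:],np.round(r[0],1),np.round(r[1]),r[2])
E
```

```text
2.1 [0.4735 0.2388 0.1446] [[-0.981, 0.194, -0.0], [0.194, 0.981, -0.0], [0.0, -0.0, -1.0]] [  44.3   18.3  -20.6   -0.   -51.1 -145.5] [ 0.93 -0.35  0.75] [-0.072 -0.111  0.013] 0.9971082831212593 0.0
[0.476, 0.249, 0.032] rot [-0. -0. -0.] cm [-0.05  1.05 11.26]
red [  250   144    84   142 11008] [473.5 247.9] [ 64. 117.] 78.3710708618164
yellow [ 392  150   79  135 7689] [498.7 363.7] [ 62. 119.] 78.5915756225586
blue [  99  141   79  137 8579] [443.5 124.9] [ 62. 117.] 78.45390319824219
```

View pics/w1.png

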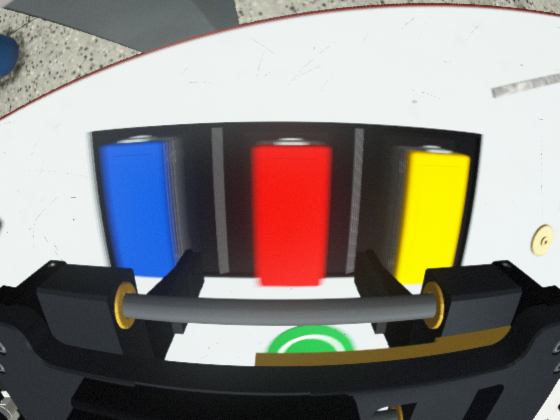

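The wrist view shows red at (290,215), yellow at (430,215) and blue at (140,210), blurred by motion. All three agree with the earlier positions, and red sits between the fingers, so I'm descending.

Call:
arm_command(
  deltas=[
    [0, 0, 0, 0, 0, 1, -1],
    [0, 0, 0, 0, 0, 3, -1],
    [0, 0, 0, 0, 0, 5.5, -1],
    [0, 0, 0, 0, 0, 8, -1],
    [0, 0, 0, 0, 0, 10, -1],
    [0, 0, 0, 0, 0, 10.8, -1],
    [0, 0, 0, 0, 0, 10.8, -1],
    [0, 0, 0, 0, 0, 10.8, -1],
  ],
)

```text
time_s: 2.82
tcp_pos: [0.474, 0.2366, 0.038]
ee_rot: [[-0.981, 0.195, 0.0], [0.195, 0.981, -0.0], [-0.0, -0.0, -1.0]]
wrist_force: [1.1, -0.1, 0.5]
gripper_width: 0.999
gripper_force: 0.0
```

Call:
arm_command(
  deltas=[
    [0, 0, 0, 0, 0, 0, 1],
    [0, 0, 0, 0, 0, 0, 1],
    [0, 0, 0, 0, 0, 0, 1],
    [0, 0, 0, 0, 0, 0, 1],
    [0, 0, 0, 0, 0, 0, 1],
    [0, 0, 0, 0, 0, 0, 1],
  ],
)

```text
time_s: 3.32
tcp_pos: [0.4749, 0.2384, 0.0387]
ee_rot: [[-0.981, 0.194, 0.003], [0.194, 0.981, 0.003], [-0.003, 0.004, -1.0]]
wrist_force: [0.4, 2.4, 3.4]
gripper_width: 0.639
gripper_force: 30.0
```

```bash
python3 d.py .475 .248 .15
```

```text
3.3167 [0.4749 0.2384 0.0387] [[-0.981, 0.194, 0.003], [0.194, 0.981, 0.003], [-0.003, 0.004, -1.0]] [  44.2   26.8  -26.7    0.   -36.3 -145.4] [0.36 2.41 3.43] [0.831 0.033 0.024] 0.6390083242286351 29.98900202102959
[0.475, 0.248, 0.15] rot [ 0.004  0.003 -0.   ] cm [  0.15   0.98 -11.13]
```

Call:
arm_command(
  deltas=[
    [0, 0, 0, 0, 0, -0.5, 1],
    [0, 0, 0, 0, 0, -2, 1],
    [0, 0, 0, 0, 0, -4.5, 1],
    [0, 0, 0, 0, 0, -7.5, 1],
    [0, 0, 0, 0, 0, -10, 1],
    [0, 0, 0, 0, 0, -11.5, 1],
    [0, 0, 0, 0, 0, -12, 1],
    [0, 0, 0, 0, 0, -12, 1],
  ],
)

```text
time_s: 3.98
tcp_pos: [0.4734, 0.2366, 0.1583]
ee_rot: [[-0.981, 0.195, 0.0], [0.195, 0.981, 0.001], [0.0, 0.001, -1.0]]
wrist_force: [0.4, -1.0, -3.3]
gripper_width: 0.64
gripper_force: 30.0
```

```bash
python3 -c "from h import *;show()"
```

```text
3.9833 [0.4734 0.2366 0.1583] [[-0.981, 0.195, 0.0], [0.195, 0.981, 0.001], [0.0, 0.001, -1.0]] [  44.1   17.3  -19.8   -0.   -52.9 -145.4] [ 0.41 -0.96 -3.28] [-0.049 -0.075 -0.002] 0.6399443243743038 29.990616546710953
```

Call:
arm_command(
  deltas=[
    [0, 0.06, 0, 0, 0, 0, 1],
    [0, 0.16, 0, 0, 0, 0, 1],
    [0, 0.26, 0, 0, 0, 0, 1],
    [0, 0.35, 0, 0, 0, 0, 1],
    [0, 0.38, 0, 0, 0, 0, 1],
    [0, 0.38, 0, 0, 0, 0, 1],
    [0, 0.38, 0, 0, 0, 0, 1],
    [0, 0.38, 0, 0, 0, 0, 1],
  ],
)

```text
time_s: 4.65
tcp_pos: [0.4727, 0.2365, 0.1565]
ee_rot: [[-0.91, 0.195, -0.365], [0.182, 0.981, 0.071], [0.372, -0.002, -0.928]]
wrist_force: [-0.7, 0.1, -2.4]
gripper_width: 0.643
gripper_force: 30.0
```

Call:
arm_command(
  deltas=[
    [0, 0, 0, 0, 0, 0, 1],
    [0, 0, 0, 0, 0, 0, 1],
    [0, 0, 0, 0, 0, 0, 1],
    [0, 0, 0, 0, 0, 0, 1],
  ],
)

```text
time_s: 4.98
tcp_pos: [0.4734, 0.2371, 0.158]
ee_rot: [[-0.911, 0.194, -0.363], [0.18, 0.981, 0.072], [0.37, 0.0, -0.929]]
wrist_force: [-0.3, 0.0, -2.5]
gripper_width: 0.64
gripper_force: 30.0
```

```bash
python3 -c "
from h import *
show(); c=capture('side'); cv2.imwrite('pics/s1.png',c['pixels'][150:330,200:440]); show()"
```

```text
4.9833 [0.4734 0.2371 0.158 ] [[-0.911, 0.194, -0.363], [0.18, 0.981, 0.072], [0.37, 0.0, -0.929]] [  34.9   26.2   -2.7  -15.9  -77.  -130.4] [-0.33  0.   -2.48] [-0.264 -1.032 -0.012] 0.6395420563620156 29.990638378076255
5.0333 [0.4735 0.2371 0.158 ] [[-0.911, 0.194, -0.363], [0.18, 0.981, 0.072], [0.37, 0.0, -0.929]] [  34.9   26.2   -2.7  -15.9  -77.  -130.4] [ 0.13 -0.04 -3.35] [-0.302 -1.041  0.019] 0.6447979241370839 29.990672754356638
```

View pics/s1.png

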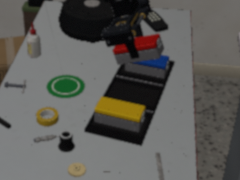

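The crop shows the red case held clear of the tray with its far (left) end dipped. Next I dip the near end.

Call:
arm_command(
  deltas=[
    [0, -0.06, 0, 0, 0, 0, 1],
    [0, -0.17, 0, 0, 0, 0, 1],
    [0, -0.28, 0, 0, 0, 0, 1],
    [0, -0.39, 0, 0, 0, 0, 1],
    [0, -0.5, 0, 0, 0, 0, 1],
    [0, -0.61, 0, 0, 0, 0, 1],
    [0, -0.71, 0, 0, 0, 0, 1],
    [0, -0.76, 0, 0, 0, 0, 1],
  ],
)

```text
time_s: 5.7
tcp_pos: [0.4791, 0.2299, 0.1673]
ee_rot: [[-0.927, 0.174, 0.334], [0.16, 0.985, -0.068], [-0.34, -0.01, -0.94]]
wrist_force: [-1.1, -1.7, -3.1]
gripper_width: 0.645
gripper_force: 30.0
```

Call:
arm_command(
  deltas=[
    [0, 0, 0, 0, 0, 0, 1],
    [0, 0, 0, 0, 0, 0, 1],
    [0, 0, 0, 0, 0, 0, 1],
    [0, 0, 0, 0, 0, 0, 1],
    [0, 0, 0, 0, 0, 0, 1],
    [0, 0, 0, 0, 0, 0, 1],
  ],
)

```text
time_s: 6.2
tcp_pos: [0.4836, 0.2323, 0.1698]
ee_rot: [[-0.924, 0.184, 0.335], [0.172, 0.983, -0.064], [-0.341, -0.001, -0.94]]
wrist_force: [0.1, -0.5, -1.8]
gripper_width: 0.642
gripper_force: 30.0
```

```bash
cat >> h.py <<'E'
def my():
    a=[]; 
    for _ in range(4): a.append(np.array(sense()["moment"])@[.194,.981,0]); capture("wrist")
    print("case-y moment",np.round(a,3),np.mean(a),"tilt",np.degrees(np.arcsin(sense()["ee_rot"][2][0])))
E
python3 -c "
from h import *
show(); my()"
```

```text
6.2 [0.4836 0.2323 0.1698] [[-0.924, 0.184, 0.335], [0.172, 0.983, -0.064], [-0.341, -0.001, -0.94]] [  49.8   11.2  -40.1   33.   -33.  -177.4] [ 0.1  -0.45 -1.85] [ 0.13   0.953 -0.011] 0.6424549394194997 29.990672597195953
case-y moment [0.96  0.973 0.975 1.007] 0.9789352517743052 tilt -19.9425676110416
```

Call:
arm_command(
  deltas=[
    [0, 0.08, 0, 0, 0, 0, 1],
    [0, 0.18, 0, 0, 0, 0, 1],
    [0, 0.26, 0, 0, 0, 0, 1],
    [0, 0.27, 0, 0, 0, 0, 1],
    [0, 0.27, 0, 0, 0, 0, 1],
    [0, 0.27, 0, 0, 0, 0, 1],
    [0, 0.27, 0, 0, 0, 0, 1],
    [0, 0.27, 0, 0, 0, 0, 1],
  ],
)

```text
time_s: 7.07
tcp_pos: [0.4821, 0.2314, 0.1694]
ee_rot: [[-0.98, 0.182, 0.076], [0.181, 0.983, -0.017], [-0.078, -0.003, -0.997]]
wrist_force: [-0.2, 0.3, -3.1]
gripper_width: 0.644
gripper_force: 30.0
```

```bash
python3 -c "
from h import *
my()"; python3 d.py .475 .248 .155
```

```text
case-y moment [0.196 0.188 0.19  0.199] 0.19338043943867753 tilt -4.500307249619941
7.2667 [0.4827 0.232  0.1699] [[-0.98, 0.182, 0.077], [0.181, 0.983, -0.016], [-0.078, -0.001, -0.997]] [  45.1   15.6  -22.3    4.9  -49.7 -148.7] [-0.09 -0.25 -2.87] [0.064 0.239 0.003] 0.6420849619179131 29.990549425128847
[0.475, 0.248, 0.155] rot [-0.001  0.079  0.013] cm [1.17 1.43 1.41]
```

Call:
arm_command(
  deltas=[
    [0, 0.08, 0, 0, 0, 0, 1],
    [0, 0.15, 0, 0, 0, 0, 1],
    [0, 0.157, 0, 0, 0, 0, 1],
    [0, 0.157, 0, 0, 0, 0, 1],
    [0, 0.157, 0, 0, 0, 0, 1],
    [0, 0.157, 0, 0, 0, 0, 1],
    [0, 0.157, 0, 0, 0, 0, 1],
    [0, 0.157, 0, 0, 0, 0, 1],
  ],
)

```text
time_s: 7.93
tcp_pos: [0.4826, 0.2321, 0.17]
ee_rot: [[-0.98, 0.182, -0.077], [0.181, 0.983, 0.013], [0.078, -0.001, -0.997]]
wrist_force: [-0.1, -0.7, -2.8]
gripper_width: 0.644
gripper_force: 30.0
```

```bash
python3 -c "
from h import *
my();my()"; python3 d.py .474 .238 .155
```

```text
case-y moment [-0.237 -0.256 -0.234 -0.292] -0.2544650295179491 tilt 4.494042106190524
case-y moment [-0.242 -0.251 -0.243 -0.26 ] -0.24904661270650955 tilt 4.50336268650744
8.3333 [0.4832 0.2321 0.1699] [[-0.98, 0.183, -0.077], [0.182, 0.983, 0.013], [0.079, -0.001, -0.997]] [  41.    18.9  -14.    -4.   -60.  -139.4] [ 0.22  0.69 -2.73] [-0.08  -0.228 -0.024] 0.6418180601764955 29.990683884825557
[0.474, 0.238, 0.155] rot [-0.002 -0.079  0.012] cm [0.89 0.41 1.57]
```

Red has no ball: its slope at small tilt (2.83) matches the overall slope (2.88). I'm putting it back.

Call:
arm_command(
  deltas=[
    [0, -0.02, 0, 0.1, 0.3, 1, 1],
    [-0.001, -0.05, 0.005, 0.2, 0.8, 3, 1],
    [-0.002, -0.079, 0.012, 0.4, 1.2, 5, 1],
    [-0.002, -0.079, 0.012, 0.54, 1.41, 6.5, 1],
    [-0.002, -0.079, 0.012, 0.54, 1.41, 7.05, 1],
    [-0.002, -0.079, 0.012, 0.54, 1.41, 7.05, 1],
  ],
)

```text
time_s: 8.83
tcp_pos: [0.4743, 0.2474, 0.0988]
ee_rot: [[-0.981, 0.194, -0.002], [0.194, 0.981, -0.002], [0.002, -0.002, -1.0]]
wrist_force: [0.5, 0.2, -2.2]
gripper_width: 0.639
gripper_force: 30.0
```

```bash
python3 d.py .475 .248 .039
```

```text
8.8333 [0.4743 0.2474 0.0988] [[-0.981, 0.194, -0.002], [0.194, 0.981, -0.002], [0.002, -0.002, -1.0]] [  44.9   22.1  -22.8   -0.   -45.3 -146.1] [ 0.52  0.25 -2.19] [ 0.008 -0.016  0.006] 0.6388682155558276 29.990535161923617
[0.475, 0.248, 0.039] rot [-0.002 -0.002  0.   ] cm [-0.07  0.09  5.97]
```

Call:
arm_command(
  deltas=[
    [0, 0, 0, 0, 0, 1, 1],
    [0, 0, 0, 0, 0, 2.5, 1],
    [0, 0, 0, 0, 0, 4, 1],
    [0, 0, 0, 0, 0, 5, 1],
    [0, 0, 0, 0, 0, 5.6, 1],
    [0, 0, 0, 0, 0, 5.9, 1],
    [0, 0, 0, 0, 0, 6.0, 1],
    [0, 0, 0, 0, 0, 6.0, 1],
  ],
)

```text
time_s: 9.5
tcp_pos: [0.4755, 0.2482, 0.0404]
ee_rot: [[-0.981, 0.194, 0.001], [0.194, 0.981, 0.001], [-0.001, 0.001, -1.0]]
wrist_force: [-0.8, -0.7, -2.3]
gripper_width: 0.644
gripper_force: 30.0
```

Call:
arm_command(
  deltas=[
    [0, 0, 0, 0, 0, 0, -1],
    [0, 0, 0, 0, 0, 0, -1],
    [0, 0, 0, 0, 0, 0, -1],
    [0, 0, 0, 0, 0, 0, -1],
    [0, 0, 0, 0, 0, 0, -1],
    [0, 0, 0, 0, 0, 0, -1],
  ],
)

```text
time_s: 10.0
tcp_pos: [0.4752, 0.248, 0.0403]
ee_rot: [[-0.981, 0.194, 0.001], [0.194, 0.981, 0.001], [-0.001, 0.001, -1.0]]
wrist_force: [0.5, 0.1, -0.9]
gripper_width: 0.968
gripper_force: 0.0
```

Call:
arm_command(
  deltas=[
    [0, 0, 0, 0, 0, -1, -1],
    [0, 0, 0, 0, 0, -3, -1],
    [0, 0, 0, 0, 0, -6, -1],
    [0, 0, 0, 0, 0, -9, -1],
    [0, 0, 0, 0, 0, -12, -1],
    [0, 0, 0.1, 0, 0, -14, -1],
    [0, 0, 0.2, 0, 0, -15, -1],
    [0, 0, 0.3, 0, 0, -15, -1],
  ],
)

```text
time_s: 10.67
tcp_pos: [0.4763, 0.2488, 0.1943]
ee_rot: [[-0.878, 0.479, 0.006], [0.479, 0.878, 0.005], [-0.003, 0.007, -1.0]]
wrist_force: [-0.1, 0.1, 0.3]
gripper_width: 0.996
gripper_force: 0.0
```

```bash
python3 d.py .500 .366 .12
cat > look.py <<'E'
from h import *; import sys
for n in sys.argv[1:]:
    c=capture(n); hsv=cv2.cvtColor(c["pixels"],cv2.COLOR_BGR2HSV); h,s,v=cv2.split(hsv)
    for k,lo,hi in (("red",0,6),("yellow",22,32),("blue",105,125)):
        m=(((h>=lo)&(h<=hi)|((k=="red")&(h>174)))&(s>130)&(v>60)).astype(np.uint8)
        if n!="wrist": m[:190]=0; m[330:]=0
        nn,l,st,ce=cv2.connectedComponentsWithStats(m); i=1+np.argmax(st[1:,4]); vv,uu=np.nonzero(l==i)
        P=np.array([onplane(c,a,b,.049,n=="wrist")[:2] for a,b in zip(uu,vv)])
        r=cv2.minAreaRect((P*1000).astype(np.float32)); print(n,k,st[i,4],np.round(r[0],1),np.round(r[1]),round(r[2],1))
E
python3 look.py side wrist
```

```text
10.6667 [0.4763 0.2488 0.1943] [[-0.878, 0.479, 0.006], [0.479, 0.878, 0.005], [-0.003, 0.007, -1.0]] [ 4.490e+01  1.570e+01 -1.620e+01  1.000e-01 -5.760e+01 -1.636e+02] [-0.12  0.08  0.31] [-0.044 -0.033 -0.014] 0.9962860949287506 0.0
[0.5, 0.366, 0.12] rot [ 0.007  0.004 -0.305] cm [ 3.56 11.37  7.5 ]
side red 683 [475.6 258.2] [ 72. 119.] 78.7
side yellow 824 [500.7 372.1] [ 70. 120.] 78.5
side blue 514 [447.3 133.9] [ 67. 119.] 78.8
wrist red 7525 [473.6 247.9] [ 57. 118.] 78.8
wrist yellow 6921 [498.6 361.9] [ 58. 119.] 78.8
wrist blue 4999 [441.3 123.3] [ 60. 113.] 78.7
```

Call:
arm_command(
  deltas=[
    [0, 0, -0.05, 0.4, 1.2, 0, -1],
    [0, 0, -0.16, 0.9, 2.8, 0, -1],
    [0, 0, -0.28, 1.4, 4.5, 0, -1],
    [0, 0, -0.4, 2, 6, 0, -1],
    [0, 0, -0.52, 2.4, 8, 0, -1],
    [0, 0, -0.64, 2.8, 9.5, 0, -1],
    [0, 0, -0.76, 3.2, 10.5, 0, -1],
    [0.007, 0.004, -0.88, 3.56, 11.37, 0, -1],
  ],
)

```text
time_s: 11.43
tcp_pos: [0.4974, 0.3652, 0.1894]
ee_rot: [[-0.924, -0.383, -0.005], [-0.383, 0.924, -0.008], [0.008, -0.005, -1.0]]
wrist_force: [-0.5, -0.1, -0.1]
gripper_width: 0.998
gripper_force: 0.0
```

Call:
arm_command(
  deltas=[
    [0, 0, -0.12, 0, 0, 0, -1],
    [0, 0, -0.24, 0, 0, 0, -1],
    [0, 0, -0.36, 0, 0, 0, -1],
    [0, 0, -0.48, 0, 0, 0, -1],
    [0, 0, -0.6, 0, 0, 0, -1],
    [0, 0, -0.72, 0, 0, 0, -1],
    [0, 0, -0.84, 0, 0, 0, -1],
    [0, 0, -0.96, 0, 0, 0, -1],
  ],
)

```text
time_s: 12.1
tcp_pos: [0.4974, 0.3644, 0.1896]
ee_rot: [[-0.216, -0.976, -0.005], [-0.976, 0.216, -0.008], [0.008, 0.003, -1.0]]
wrist_force: [0.6, 0.4, -0.9]
gripper_width: 0.995
gripper_force: 0.0
```

Call:
arm_command(
  deltas=[
    [0, 0, -0.12, 0, 0, 0, -1],
    [0, 0, -0.24, 0, 0, 0, -1],
    [0, 0, -0.36, 0, 0, 0, -1],
    [0, 0, -0.48, 0, 0, 0, -1],
    [0, 0, -0.6, 0, 0, 0, -1],
    [0, 0, -0.72, 0, 0, 0, -1],
    [0, 0, -0.84, 0, 0, 0, -1],
    [0, 0, -0.96, 0, 0, 0, -1],
  ],
)

```text
time_s: 12.77
tcp_pos: [0.4974, 0.3644, 0.1896]
ee_rot: [[0.676, -0.737, -0.005], [-0.737, -0.676, -0.008], [0.002, 0.009, -1.0]]
wrist_force: [0.7, -0.1, 0.2]
gripper_width: 1.003
gripper_force: 0.0
```

```bash
python3 d.py .500 .367 .12 168.8; python3 look.py scene
```

```text
12.7667 [0.4974 0.3644 0.1896] [[0.676, -0.737, -0.005], [-0.737, -0.676, -0.008], [0.002, 0.009, -1.0]] [ 51.3  23.7  -4.7   0.1 -62.1  -8.8] [ 0.65 -0.11  0.18] [0.072 0.129 0.044] 1.0033393827242185 0.0
[0.5, 0.367, 0.12] rot [ 0.009  0.001 -0.633] cm [-0.03 -0.43  6.96]
scene red 1220 [471.6 253. ] [ 62. 125.] 78.8
scene yellow 1369 [497.  368.1] [ 59. 126.] 78.4
scene blue 1078 [441.  126.2] [ 64. 126.] 78.7
```

Call:
arm_command(
  deltas=[
    [0.001, 0, -0.12, 0, -0.1, 1, -1],
    [0.003, 0, -0.24, 0, -0.2, 2, -1],
    [0.005, 0, -0.36, 0, -0.3, 3, -1],
    [0.007, 0, -0.48, 0, -0.4, 4, -1],
    [0.009, 0, -0.58, 0, -0.4, 5.5, -1],
    [0.009, 0.001, -0.633, 0, -0.43, 6.9, -1],
    [0.009, 0.001, -0.633, 0, -0.43, 6.96, -1],
    [0.009, 0.001, -0.633, 0, -0.43, 6.96, -1],
  ],
)

```text
time_s: 13.48
tcp_pos: [0.5002, 0.3666, 0.1195]
ee_rot: [[0.979, -0.204, -0.0], [-0.204, -0.979, -0.001], [-0.0, 0.001, -1.0]]
wrist_force: [-0.5, -0.5, -0.2]
gripper_width: 0.996
gripper_force: 0.0
```

```bash
python3 look.py wrist; python3 d.py .500 .367 .038 168.8
```

```text
wrist red 8397 [479.4 249.8] [ 60. 116.] 78.7
wrist yellow 12182 [503.7 363.1] [ 56. 117.] 78.6
wrist blue 3974 [447.7 127.4] [ 65. 120.] 78.7
13.5333 [0.5008 0.3672 0.1206] [[0.979, -0.204, 0.001], [-0.204, -0.979, 0.0], [0.001, -0.001, -1.0]] [ 51.2  27.7  -9.2   0.1 -53.1  27. ] [-0.24  0.38  0.44] [-0.028  0.129  0.013] 1.0005393422193822 0.0
[0.5, 0.367, 0.038] rot [-0.001 -0.001 -0.01 ] cm [-0.08  0.05  8.26]
```

Call:
arm_command(
  deltas=[
    [0, 0, -0.01, 0, 0.1, 1, -1],
    [0, 0, -0.01, 0, 0.1, 3, -1],
    [0, 0, -0.01, 0, 0.1, 5.5, -1],
    [0, 0, -0.01, 0, 0.1, 7.5, -1],
    [0, 0, -0.01, 0, 0.1, 8.2, -1],
    [0, 0, -0.01, 0, 0.1, 8.25, -1],
    [0, 0, -0.01, 0, 0.1, 8.25, -1],
  ],
)

```text
time_s: 14.12
tcp_pos: [0.501, 0.3667, 0.0385]
ee_rot: [[0.981, -0.193, 0.002], [-0.193, -0.981, 0.001], [0.002, -0.002, -1.0]]
wrist_force: [0.6, 0.9, 0.3]
gripper_width: 1.001
gripper_force: 0.0
```

Call:
arm_command(
  deltas=[
    [0, 0, 0, 0, 0, 0, 1],
    [0, 0, 0, 0, 0, 0, 1],
    [0, 0, 0, 0, 0, 0, 1],
    [0, 0, 0, 0, 0, 0, 1],
    [0, 0, 0, 0, 0, 0, 1],
    [0, 0, 0, 0, 0, 0, 1],
  ],
)

```text
time_s: 14.62
tcp_pos: [0.5004, 0.3656, 0.0383]
ee_rot: [[0.981, -0.193, 0.001], [-0.193, -0.981, -0.001], [0.001, 0.0, -1.0]]
wrist_force: [-0.4, -1.4, 0.6]
gripper_width: 0.64
gripper_force: 30.0
```

Call:
arm_command(
  deltas=[
    [0, 0, 0, 0, 0, -0.5, 1],
    [0, 0, 0, 0, 0, -2, 1],
    [0, 0, 0, 0, 0, -4.5, 1],
    [0, 0, 0, 0, 0, -7.5, 1],
    [0, 0, 0, 0, 0, -10, 1],
    [0, 0, 0, 0, 0, -11.5, 1],
    [0, 0, 0, 0, 0, -12, 1],
    [0, 0, 0, 0, 0, -12, 1],
  ],
)

```text
time_s: 15.28
tcp_pos: [0.5005, 0.3667, 0.159]
ee_rot: [[0.981, -0.193, 0.003], [-0.193, -0.981, 0.003], [0.002, -0.004, -1.0]]
wrist_force: [0.2, 0.4, -4.1]
gripper_width: 0.638
gripper_force: 30.0
```

```bash
python3 -c "
from h import *
show(); my()"
```

```text
15.2833 [0.5005 0.3667 0.159 ] [[0.981, -0.193, 0.003], [-0.193, -0.981, 0.003], [0.002, -0.004, -1.0]] [ 51.2  25.3  -6.9   0.  -57.6  27.7] [ 0.2   0.39 -4.06] [-0.054  0.172 -0.025] 0.638252777983957 29.99523145146668
case-y moment [0.158 0.152 0.192 0.185] 0.1715736876968214 tilt -0.06882674747062566
```

Call:
arm_command(
  deltas=[
    [0, -0.06, 0, 0, 0, 0, 1],
    [0, -0.16, 0, 0, 0, 0, 1],
    [0, -0.26, 0, 0, 0, 0, 1],
    [0, -0.33, 0, 0, 0, 0, 1],
    [0, -0.36, 0, 0, 0, 0, 1],
    [0, -0.36, 0, 0, 0, 0, 1],
    [0, -0.36, 0, 0, 0, 0, 1],
    [0, -0.36, 0, 0, 0, 0, 1],
  ],
)

```text
time_s: 16.15
tcp_pos: [0.4998, 0.366, 0.1571]
ee_rot: [[0.919, -0.193, -0.345], [-0.181, -0.981, 0.067], [-0.351, 0.0, -0.936]]
wrist_force: [-0.2, 0.4, -2.4]
gripper_width: 0.642
gripper_force: 30.0
```

```bash
python3 -c "
from h import *
show(); my();my()"
```

```text
16.15 [0.4998 0.366  0.1571] [[0.919, -0.193, -0.345], [-0.181, -0.981, 0.067], [-0.351, 0.0, -0.936]] [ 42.8  32.8   9.5 -16.8 -79.6  41. ] [-0.17  0.44 -2.43] [-0.219 -0.795 -0.021] 0.6419421941964217 29.99532573390752
case-y moment [-0.823 -0.813 -0.87  -0.804] -0.8272732343045053 tilt -20.530021305293815
case-y moment [-0.891 -0.806 -0.85  -0.899] -0.8615076195490166 tilt -20.541078611336918
```

Call:
arm_command(
  deltas=[
    [0, 0.05, 0, 0, 0, 0, 1],
    [0, 0.15, 0, 0, 0, 0, 1],
    [0, 0.25, 0, 0, 0, 0, 1],
    [0, 0.28, 0, 0, 0, 0, 1],
    [0, 0.28, 0, 0, 0, 0, 1],
    [0, 0.28, 0, 0, 0, 0, 1],
    [0, 0.28, 0, 0, 0, 0, 1],
    [0, 0.28, 0, 0, 0, 0, 1],
  ],
)

```text
time_s: 17.22
tcp_pos: [0.5011, 0.3662, 0.1578]
ee_rot: [[0.978, -0.194, -0.077], [-0.193, -0.981, 0.017], [-0.079, -0.001, -0.997]]
wrist_force: [0.3, 0.3, -3.0]
gripper_width: 0.643
gripper_force: 30.0
```

```bash
python3 -c "
from h import *
show(); my();my()"
```

```text
17.2167 [0.5011 0.3662 0.1578] [[0.978, -0.194, -0.077], [-0.193, -0.981, 0.017], [-0.079, -0.001, -0.997]] [ 49.1  26.9  -2.8  -4.5 -62.5  31.8] [ 0.31  0.29 -3.02] [-0.083 -0.05  -0.032] 0.6432444489291743 29.99523398000747
case-y moment [-0.066 -0.069 -0.08  -0.011] -0.05667578193706861 tilt -4.542740601413509
case-y moment [-0.064 -0.004 -0.008 -0.055] -0.03264553165929804 tilt -4.525308420149009
```

Call:
arm_command(
  deltas=[
    [0, 0.05, 0, 0, 0, 0, 1],
    [0, 0.12, 0, 0, 0, 0, 1],
    [0, 0.16, 0, 0, 0, 0, 1],
    [0, 0.16, 0, 0, 0, 0, 1],
    [0, 0.16, 0, 0, 0, 0, 1],
    [0, 0.16, 0, 0, 0, 0, 1],
    [0, 0.16, 0, 0, 0, 0, 1],
    [0, 0.16, 0, 0, 0, 0, 1],
  ],
)

```text
time_s: 18.28
tcp_pos: [0.501, 0.3663, 0.158]
ee_rot: [[0.978, -0.194, 0.08], [-0.193, -0.981, -0.014], [0.081, -0.002, -0.997]]
wrist_force: [-0.8, 0.8, -2.8]
gripper_width: 0.641
gripper_force: 30.0
```

```bash
python3 -c "
from h import *
show(); my();my()"
```

```text
18.2833 [0.501  0.3663 0.158 ] [[0.978, -0.194, 0.08], [-0.193, -0.981, -0.014], [0.081, -0.002, -0.997]] [ 53.   24.1 -11.2   5.2 -52.7  22.7] [-0.75  0.83 -2.84] [-0.037  0.38   0.025] 0.6409124428947235 29.99519563280046
case-y moment [0.366 0.377 0.318 0.352] 0.3531556078138524 tilt 4.646067121186543
case-y moment [0.271 0.247 0.313 0.354] 0.29604427280723794 tilt 4.653056822673366
```

Call:
arm_command(
  deltas=[
    [0, 0.05, 0, 0, 0, 0, 1],
    [0, 0.15, 0, 0, 0, 0, 1],
    [0, 0.25, 0, 0, 0, 0, 1],
    [0, 0.28, 0, 0, 0, 0, 1],
    [0, 0.28, 0, 0, 0, 0, 1],
    [0, 0.28, 0, 0, 0, 0, 1],
    [0, 0.28, 0, 0, 0, 0, 1],
    [0, 0.28, 0, 0, 0, 0, 1],
  ],
)

```text
time_s: 19.35
tcp_pos: [0.5013, 0.367, 0.1587]
ee_rot: [[0.917, -0.194, 0.347], [-0.183, -0.981, -0.065], [0.353, -0.003, -0.935]]
wrist_force: [-0.3, -0.0, -2.9]
gripper_width: 0.639
gripper_force: 30.0
```

```bash
python3 -c "
from h import *
show(); my();my()"; python3 d.py .5007 .367 .10 168.8
```

```text
19.35 [0.5013 0.367  0.1587] [[0.917, -0.194, 0.347], [-0.183, -0.981, -0.065], [0.353, -0.003, -0.935]] [ 57.9  20.6 -28.4  32.5 -37.8  -4.5] [-0.32 -0.04 -2.94] [0.122 1.107 0.021] 0.6385058900944778 29.99527151696384
case-y moment [1.11  1.088 1.108 1.103] 1.1023662464041084 tilt 20.69010587100972
case-y moment [1.082 1.096 1.107 1.059] 1.0861912916964003 tilt 20.68799576359142
19.75 [0.5005 0.3662 0.1579] [[0.918, -0.193, 0.347], [-0.181, -0.981, -0.067], [0.353, -0.001, -0.936]] [ 57.9  20.6 -28.6  32.6 -37.7  -4.5] [ 0.67 -0.21 -4.04] [ 0.085  1.112 -0.011] 0.6392659433139205 29.99520108103752
[0.5007, 0.367, 0.1] rot [-0.001 -0.361  0.001] cm [-2.04 -0.07  5.42]
```

Yellow's slope is 2.31 at small tilt against about 2.9 locally. That is a step of about 0.09 N m, so yellow probably holds the ball. I'll put it back and test blue.

Call:
arm_command(
  deltas=[
    [0, -0.05, 0, 0, 0, 0, 1],
    [0, -0.15, 0, -0.3, 0, 0.8, 1],
    [0, -0.25, 0, -0.8, 0, 2.1, 1],
    [0, -0.33, 0, -1.4, 0, 3.7, 1],
    [-0.001, -0.361, 0.001, -1.9, 0, 5, 1],
    [-0.001, -0.361, 0.001, -2.04, -0.05, 5.42, 1],
    [-0.001, -0.361, 0.001, -2.04, -0.05, 5.42, 1],
  ],
)

```text
time_s: 20.33
tcp_pos: [0.5004, 0.3659, 0.0983]
ee_rot: [[0.981, -0.195, -0.001], [-0.195, -0.981, -0.003], [-0.001, 0.003, -1.0]]
wrist_force: [0.1, -0.3, -2.6]
gripper_width: 0.645
gripper_force: 30.0
```

```bash
python3 d.py .5007 .367 .0395 168.8
```

```text
20.3333 [0.5004 0.3659 0.0983] [[0.981, -0.195, -0.001], [-0.195, -0.981, -0.003], [-0.001, 0.003, -1.0]] [ 51.1  29.1 -10.5   0.  -50.6  27.6] [ 0.06 -0.26 -2.59] [-0.152  0.099 -0.027] 0.6454643357916698 29.995170864276588
[0.5007, 0.367, 0.0395] rot [ 0.003  0.001 -0.001] cm [ 0.01 -0.13  5.88]
```

Call:
arm_command(
  deltas=[
    [0, 0, 0, 0, 0, 1, 1],
    [0, 0, 0, 0, 0, 2.5, 1],
    [0, 0, 0, 0, -0.05, 4, 1],
    [0, 0, 0, 0, -0.1, 5, 1],
    [0, 0, 0, 0, -0.1, 5.6, 1],
    [0, 0, 0, 0, -0.1, 5.85, 1],
    [0, 0, 0, 0, -0.1, 5.95, 1],
    [0, 0, 0, 0, -0.1, 5.95, 1],
  ],
)

```text
time_s: 21.0
tcp_pos: [0.501, 0.3682, 0.041]
ee_rot: [[0.981, -0.194, 0.001], [-0.194, -0.981, 0.001], [0.001, -0.001, -1.0]]
wrist_force: [0.5, -0.7, -2.2]
gripper_width: 0.64
gripper_force: 30.0
```

Call:
arm_command(
  deltas=[
    [0, 0, 0, 0, 0, 0, -1],
    [0, 0, 0, 0, 0, 0, -1],
    [0, 0, 0, 0, 0, 0, -1],
    [0, 0, 0, 0, 0, 0, -1],
    [0, 0, 0, 0, 0, 0, -1],
    [0, 0, 0, 0, 0, 0, -1],
  ],
)

```text
time_s: 21.5
tcp_pos: [0.5009, 0.3679, 0.0408]
ee_rot: [[0.981, -0.194, 0.001], [-0.194, -0.981, 0.001], [0.0, -0.001, -1.0]]
wrist_force: [0.5, -1.1, 0.1]
gripper_width: 0.969
gripper_force: 0.0
```

Call:
arm_command(
  deltas=[
    [0, 0, 0, 0, 0, -1, -1],
    [0, 0, 0, 0, 0, -3, -1],
    [0, 0, 0, 0, 0, -6, -1],
    [0, 0, 0, 0, 0, -8, -1],
    [0, 0, 0, 0, 2, -9, -1],
    [0, 0, 0, 0, 5, -10, -1],
    [0, 0, 0, 0, 9, -10, -1],
    [0, 0, 0, 0, 13, -10, -1],
  ],
)

```text
time_s: 22.17
tcp_pos: [0.4755, 0.2397, 0.142]
ee_rot: [[0.981, -0.193, 0.002], [-0.193, -0.981, 0.002], [0.002, -0.003, -1.0]]
wrist_force: [0.8, -0.4, -0.7]
gripper_width: 1.002
gripper_force: 0.0
```

```bash
python3 look.py wrist; python3 d.py .449 .126 .12 168.8
```

```text
wrist red 11494 [476.3 243.5] [ 64. 119.] 79.1
wrist yellow 8172 [502.5 361.8] [ 63. 120.] 78.7
wrist blue 7641 [445.8 116.8] [ 62. 119.] 78.7
22.2167 [0.4714 0.2325 0.141 ] [[0.98, -0.198, -0.005], [-0.198, -0.98, -0.003], [-0.004, 0.004, -1.0]] [ 43.9  18.3 -21.2  -0.1 -50.8  34.7] [-3.6  -5.09 -1.02] [-0.698  0.734 -0.063] 0.996009605706728 0.0
[0.449, 0.126, 0.12] rot [ 0.004  0.004 -0.004] cm [-0.08 10.87  2.13]
```

Call:
arm_command(
  deltas=[
    [0, 0, 0, 0, 3, 0, -1],
    [0, 0, 0, 0, 6, 0.5, -1],
    [0, 0, 0, 0, 9, 1, -1],
    [0, 0, 0, 0, 10.8, 1.5, -1],
    [0, 0, 0, 0, 11.4, 2, -1],
    [0, 0, 0, 0, 11.4, 2, -1],
    [0, 0, 0, 0, 11.4, 2, -1],
    [0, 0, 0, 0, 11.4, 2, -1],
  ],
)

```text
time_s: 22.88
tcp_pos: [0.4544, 0.1296, 0.121]
ee_rot: [[0.981, -0.193, 0.002], [-0.193, -0.981, 0.001], [0.002, -0.001, -1.0]]
wrist_force: [-0.1, -0.1, 0.8]
gripper_width: 1.003
gripper_force: 0.0
```

```bash
python3 look.py wrist side; python3 d.py .449 .126 .038 168.8
```

```text
wrist red 8159 [478.8 243.1] [ 60. 114.] 78.6
wrist yellow 4510 [502.4 359. ] [ 65. 120.] 78.6
wrist blue 11011 [451.6 118.3] [ 57. 109.] 78.7
side red 682 [475.6 258.2] [ 72. 119.] 78.7
side yellow 831 [501.5 375.5] [ 70. 120.] 78.6
side blue 513 [447.4 134.2] [ 68. 119.] 78.8
22.9833 [0.4541 0.1296 0.1208] [[0.981, -0.193, 0.001], [-0.193, -0.981, 0.001], [0.001, -0.001, -1.0]] [ 35.7  14.9 -30.1   0.  -44.9  43.2] [ 0.7   0.17 -0.07] [-0.109  0.163 -0.029] 0.9966714800289618 0.0
[0.449, 0.126, 0.038] rot [-0.001 -0.001  0.001] cm [-0.44  0.46  8.28]
```

Call:
arm_command(
  deltas=[
    [0, 0, 0, -0.3, 0.4, 1, -1],
    [0, 0, 0, -0.5, 0.75, 3, -1],
    [0, 0, 0, -0.5, 0.75, 5.5, -1],
    [0, 0, 0, -0.5, 0.75, 7.5, -1],
    [0, 0, 0, -0.5, 0.75, 8.2, -1],
    [0, 0, 0, -0.5, 0.75, 8.25, -1],
    [0, 0, 0, -0.5, 0.75, 8.25, -1],
  ],
)

```text
time_s: 23.57
tcp_pos: [0.4476, 0.1227, 0.0382]
ee_rot: [[0.981, -0.193, 0.001], [-0.193, -0.981, 0.0], [0.0, -0.0, -1.0]]
wrist_force: [-0.9, 0.5, 0.7]
gripper_width: 0.993
gripper_force: 0.0
```

Call:
arm_command(
  deltas=[
    [0, 0, 0, 0, 0, 0, 1],
    [0, 0, 0, 0, 0, 0, 1],
    [0, 0, 0, 0, 0, 0, 1],
    [0, 0, 0, 0, 0, 0, 1],
    [0, 0, 0, 0, 0, 0, 1],
    [0, 0, 0, 0, 0, 0, 1],
  ],
)

```text
time_s: 24.07
tcp_pos: [0.4468, 0.1215, 0.0383]
ee_rot: [[0.981, -0.194, -0.0], [-0.194, -0.981, -0.0], [-0.0, 0.001, -1.0]]
wrist_force: [0.8, -2.4, 2.2]
gripper_width: 0.637
gripper_force: 30.0
```

```bash
python3 -c "
from h import *
show(); my()"
```

```text
24.0667 [0.4468 0.1215 0.0383] [[0.981, -0.194, -0.0], [-0.194, -0.981, -0.0], [-0.0, 0.001, -1.0]] [ 35.4  22.1 -36.1   0.  -31.9  43.4] [ 0.82 -2.44  2.23] [-0.678  0.23  -0.019] 0.6369173274588507 29.998696628026664
case-y moment [0.094 0.198 0.169 0.287] 0.1869637530547614 tilt -0.015815452959282373
```

Call:
arm_command(
  deltas=[
    [0, 0, 0, 0, 0, -0.5, 1],
    [0, 0, 0, 0, 0, -2, 1],
    [0, 0, 0, 0, 0, -4.5, 1],
    [0, 0, 0, 0, 0, -7.5, 1],
    [0, 0, 0, 0, 0, -10, 1],
    [0, 0, 0, 0, 0, -11.5, 1],
    [0, 0, 0, 0, 0, -12, 1],
    [0, 0, 0, 0, 0, -12, 1],
  ],
)

```text
time_s: 24.93
tcp_pos: [0.4472, 0.1224, 0.1587]
ee_rot: [[0.981, -0.194, 0.002], [-0.194, -0.981, 0.002], [0.002, -0.003, -1.0]]
wrist_force: [-0.4, 0.3, -2.6]
gripper_width: 0.643
gripper_force: 30.0
```

Call:
arm_command(
  deltas=[
    [0, -0.06, 0, 0, 0, 0, 1],
    [0, -0.16, 0, 0, 0, 0, 1],
    [0, -0.26, 0, 0, 0, 0, 1],
    [0, -0.33, 0, 0, 0, 0, 1],
    [0, -0.36, 0, 0, 0, 0, 1],
    [0, -0.36, 0, 0, 0, 0, 1],
    [0, -0.36, 0, 0, 0, 0, 1],
    [0, -0.36, 0, 0, 0, 0, 1],
  ],
)

```text
time_s: 25.6
tcp_pos: [0.4462, 0.1218, 0.1569]
ee_rot: [[0.918, -0.194, -0.347], [-0.182, -0.981, 0.068], [-0.353, 0.001, -0.936]]
wrist_force: [-0.1, 0.4, -2.5]
gripper_width: 0.636
gripper_force: 30.0
```

```bash
python3 -c "
from h import *
show(); my();my()"
```

```text
25.6 [0.4462 0.1218 0.1569] [[0.918, -0.194, -0.347], [-0.182, -0.981, 0.068], [-0.353, 0.001, -0.936]] [ 26.9  20.8 -12.6 -13.1 -73.5  57.5] [-0.07  0.38 -2.46] [-0.227 -0.859 -0.02 ] 0.6360407870492842 29.99805715866387
case-y moment [-0.886 -0.927 -0.937 -0.954] -0.9259177239132202 tilt -20.580965478964917
case-y moment [-0.944 -0.879 -0.966 -0.841] -0.9074020285026936 tilt -20.584136635067647
```

Call:
arm_command(
  deltas=[
    [0, 0.05, 0, 0, 0, 0, 1],
    [0, 0.15, 0, 0, 0, 0, 1],
    [0, 0.25, 0, 0, 0, 0, 1],
    [0, 0.28, 0, 0, 0, 0, 1],
    [0, 0.28, 0, 0, 0, 0, 1],
    [0, 0.28, 0, 0, 0, 0, 1],
    [0, 0.28, 0, 0, 0, 0, 1],
    [0, 0.28, 0, 0, 0, 0, 1],
  ],
)

```text
time_s: 26.67
tcp_pos: [0.4477, 0.1221, 0.1579]
ee_rot: [[0.978, -0.195, -0.079], [-0.194, -0.981, 0.016], [-0.08, -0.001, -0.997]]
wrist_force: [-0.1, -0.1, -2.9]
gripper_width: 0.643
gripper_force: 30.0
```

```bash
python3 -c "
from h import *
show(); my();my()"
```

```text
26.6667 [0.4477 0.1221 0.1579] [[0.978, -0.195, -0.079], [-0.194, -0.981, 0.016], [-0.08, -0.001, -0.997]] [ 33.2  13.3 -24.3  -3.9 -55.8  47.8] [-0.08 -0.13 -2.93] [-0.103 -0.076  0.038] 0.6429528745896658 29.99797631520778
case-y moment [-0.095 -0.154 -0.126 -0.16 ] -0.13369143381502133 tilt -4.608464954926873
case-y moment [-0.062 -0.132 -0.101 -0.079] -0.09368362892030631 tilt -4.590932201869131
```

Call:
arm_command(
  deltas=[
    [0, 0.05, 0, 0, 0, 0, 1],
    [0, 0.12, 0, 0, 0, 0, 1],
    [0, 0.16, 0, 0, 0, 0, 1],
    [0, 0.16, 0, 0, 0, 0, 1],
    [0, 0.16, 0, 0, 0, 0, 1],
    [0, 0.16, 0, 0, 0, 0, 1],
    [0, 0.16, 0, 0, 0, 0, 1],
    [0, 0.16, 0, 0, 0, 0, 1],
  ],
)

```text
time_s: 27.73
tcp_pos: [0.4477, 0.1222, 0.158]
ee_rot: [[0.978, -0.195, 0.079], [-0.194, -0.981, -0.015], [0.08, -0.001, -0.997]]
wrist_force: [0.0, 0.1, -4.0]
gripper_width: 0.641
gripper_force: 30.0
```

```bash
python3 -c "
from h import *
show(); my();my()"
```

```text
27.7333 [0.4477 0.1222 0.158 ] [[0.978, -0.195, 0.079], [-0.194, -0.981, -0.015], [0.08, -0.001, -0.997]] [ 37.6   9.4 -32.8   4.9 -44.8  37.8] [ 0.03  0.08 -3.96] [-0.025  0.324  0.024] 0.6412871509882566 29.99790701083839
case-y moment [0.313 0.341 0.399 0.346] 0.3497821502395133 tilt 4.579920994155961
case-y moment [0.354 0.362 0.388 0.334] 0.35940978721621514 tilt 4.58706254610694
```

Call:
arm_command(
  deltas=[
    [0, 0.05, 0, 0, 0, 0, 1],
    [0, 0.15, 0, 0, 0, 0, 1],
    [0, 0.25, 0, 0, 0, 0, 1],
    [0, 0.28, 0, 0, 0, 0, 1],
    [0, 0.28, 0, 0, 0, 0, 1],
    [0, 0.28, 0, 0, 0, 0, 1],
    [0, 0.28, 0, 0, 0, 0, 1],
    [0, 0.28, 0, 0, 0, 0, 1],
  ],
)

```text
time_s: 28.8
tcp_pos: [0.4484, 0.1229, 0.1589]
ee_rot: [[0.917, -0.195, 0.347], [-0.184, -0.981, -0.066], [0.353, -0.003, -0.936]]
wrist_force: [0.6, -0.0, -2.3]
gripper_width: 0.642
gripper_force: 30.0
```

```bash
python3 -c "
from h import *
show(); my();my()"; python3 d.py .4485 .124 .10 168.8
```

```text
28.8 [0.4484 0.1229 0.1589] [[0.917, -0.195, 0.347], [-0.184, -0.981, -0.066], [0.353, -0.003, -0.936]] [ 41.1   3.9 -52.8  40.  -25.6   2.3] [ 0.64 -0.01 -2.29] [0.164 1.144 0.033] 0.6416445773568231 29.99780025333166
case-y moment [1.154 1.155 1.176 1.143] 1.1572606833744326 tilt 20.645334883685447
case-y moment [1.176 1.226 1.179 1.23 ] 1.2028794552501951 tilt 20.62802130365482
29.2 [0.4471 0.122  0.1579] [[0.918, -0.194, 0.346], [-0.182, -0.981, -0.068], [0.352, -0.0, -0.936]] [ 41.1   3.9 -53.   40.2 -25.6   2.2] [-0.37  0.66 -2.9 ] [0.157 1.146 0.038] 0.6423932945340457 29.997881641611457
[0.4485, 0.124, 0.1] rot [-0.   -0.36 -0.  ] cm [-1.95 -0.22  5.45]
```

Blue's slopes are 2.98 overall and 2.93 at small tilt, so it has no ball and yellow is the one. Blue goes back.

Call:
arm_command(
  deltas=[
    [0, -0.05, 0, 0, 0, 0, 1],
    [0, -0.15, 0, -0.3, 0, 0.8, 1],
    [0, -0.25, 0, -0.8, 0, 2.1, 1],
    [0, -0.33, 0, -1.4, -0.1, 3.7, 1],
    [0, -0.36, 0, -1.9, -0.1, 5, 1],
    [0, -0.36, 0, -2, -0.15, 5.45, 1],
    [0, -0.36, 0, -2, -0.15, 5.45, 1],
  ],
)

```text
time_s: 29.78
tcp_pos: [0.4474, 0.1227, 0.0985]
ee_rot: [[0.981, -0.195, -0.002], [-0.195, -0.981, -0.002], [-0.002, 0.002, -1.0]]
wrist_force: [-0.6, -0.1, -2.0]
gripper_width: 0.642
gripper_force: 30.0
```

```bash
python3 d.py .4475 .1235 .0395 168.8
```

```text
29.7833 [0.4474 0.1227 0.0985] [[0.981, -0.195, -0.002], [-0.195, -0.981, -0.002], [-0.002, 0.002, -1.0]] [ 35.5  16.2 -32.5   0.  -41.4  43.2] [-0.57 -0.11 -2.02] [-0.104  0.232  0.049] 0.6420956127430894 29.997993470169604
[0.4475, 0.1235, 0.0395] rot [ 0.002  0.002 -0.001] cm [-0.   -0.09  5.9 ]
```

Call:
arm_command(
  deltas=[
    [0, 0, 0, 0, 0, 1, 1],
    [0, 0, 0, 0, 0, 2.5, 1],
    [0, 0, 0, 0, 0, 4, 1],
    [0, 0, 0, 0, 0, 5, 1],
    [0, 0, 0, 0, 0, 5.6, 1],
    [0, 0, 0, 0, 0, 5.85, 1],
    [0, 0, 0, 0, 0, 5.95, 1],
    [0, 0, 0, 0, 0, 5.95, 1],
  ],
)

```text
time_s: 30.45
tcp_pos: [0.448, 0.1237, 0.041]
ee_rot: [[0.981, -0.193, 0.001], [-0.193, -0.981, 0.001], [0.001, -0.001, -1.0]]
wrist_force: [-0.2, -0.4, -3.2]
gripper_width: 0.638
gripper_force: 30.0
```

```bash
python3 -c "
from h import *
show()"
```

```text
30.45 [0.448  0.1237 0.041 ] [[0.981, -0.193, 0.001], [-0.193, -0.981, 0.001], [0.001, -0.001, -1.0]] [ 35.5  21.9 -35.8   0.  -32.2  43.3] [-0.2  -0.41 -3.19] [-0.068  0.158  0.039] 0.6376741836641502 29.9978595552966
```

Call:
arm_command(
  deltas=[
    [0, 0, 0, 0, 0, 0.2, 1],
    [0, 0, 0, 0, 0, 0.2, -1],
    [0, 0, 0, 0, 0, 0.2, -1],
    [0, 0, 0, 0, 0, 0.2, -1],
    [0, 0, 0, 0, 0, 0.2, -1],
    [0, 0, 0, 0, 0, 0.2, -1],
    [0, 0, 0, 0, 0, 0.2, -1],
  ],
)

```text
time_s: 31.03
tcp_pos: [0.4479, 0.1235, 0.0385]
ee_rot: [[0.981, -0.194, 0.001], [-0.194, -0.981, 0.0], [0.0, -0.001, -1.0]]
wrist_force: [-0.5, -0.7, 0.1]
gripper_width: 0.97
gripper_force: 0.0
```

Call:
arm_command(
  deltas=[
    [0, 0, 0, 0, 0, -1, -1],
    [0, 0, 0, 0, 0, -3, -1],
    [0, 0, 0, 0, 0, -6, -1],
    [0, 0, 0, 0, 0, -8.5, -1],
    [0, 0, 0, 0, -2, -10, -1],
    [0, 0, 0, 0, -5, -10, -1],
    [0, 0, 0, 0, -9, -10, -1],
    [0, 0, 0, 0, -13, -10, -1],
  ],
)

```text
time_s: 31.7
tcp_pos: [0.4732, 0.2519, 0.1393]
ee_rot: [[0.981, -0.195, 0.001], [-0.195, -0.981, 0.001], [0.001, -0.002, -1.0]]
wrist_force: [1.5, -0.2, 0.7]
gripper_width: 1.001
gripper_force: 0.0
```

Call:
arm_command(
  deltas=[
    [0, 0, 0, 0, -3, 0, -1],
    [0, 0, 0, 0, -6, 0, -1],
    [0, 0, 0, 0, -9, 0, -1],
    [0, 0, 0, 0, -11, 0, -1],
    [0, 0, 0, 0, -11.7, 0, -1],
    [0, 0, 0, 0, -11.7, 0, -1],
    [0, 0, 0, 0, -11.7, 0, -1],
  ],
)

```text
time_s: 32.28
tcp_pos: [0.4952, 0.365, 0.138]
ee_rot: [[0.981, -0.194, -0.001], [-0.194, -0.981, -0.001], [-0.001, 0.001, -1.0]]
wrist_force: [-1.0, -0.6, -0.3]
gripper_width: 1.0
gripper_force: 0.0
```

```bash
python3 look.py side; python3 d.py .501 .368 .039 168.8
```

```text
side red 446 [459.6 261.4] [72. 86.] 78.1
side yellow 833 [501.7 375.6] [ 71. 120.] 78.9
side blue 375 [430.8 139.3] [70. 85.] 79.2
32.3333 [0.4952 0.3645 0.1382] [[0.981, -0.195, -0.001], [-0.195, -0.981, -0.001], [-0.001, 0.001, -1.0]] [ 51.4  26.1  -8.9  -0.  -55.   27.4] [ 0.44 -0.69 -0.08] [-0.108  0.14  -0.001] 0.9989217749946476 0.0
[0.501, 0.368, 0.039] rot [ 0.001  0.001 -0.001] cm [ 0.5  -0.47  9.92]
```

Call:
arm_command(
  deltas=[
    [0, 0, 0, 0.3, -0.3, 1, -1],
    [0, 0, 0, 0.5, -0.45, 3, -1],
    [0, 0, 0, 0.5, -0.45, 6, -1],
    [0, 0, 0, 0.5, -0.45, 8.5, -1],
    [0, 0, 0, 0.5, -0.45, 9.8, -1],
    [0, 0, 0, 0.5, -0.45, 9.9, -1],
    [0, 0, 0, 0.5, -0.45, 9.9, -1],
  ],
)

```text
time_s: 32.92
tcp_pos: [0.5014, 0.3679, 0.0385]
ee_rot: [[0.981, -0.195, -0.001], [-0.195, -0.981, -0.002], [-0.001, 0.002, -1.0]]
wrist_force: [0.1, 0.5, 0.6]
gripper_width: 0.999
gripper_force: 0.0
```

Call:
arm_command(
  deltas=[
    [0, 0, 0, 0, 0, 0, 1],
    [0, 0, 0, 0, 0, 0, 1],
    [0, 0, 0, 0, 0, 0, 1],
    [0, 0, 0, 0, 0, 0, 1],
    [0, 0, 0, 0, 0, 0, 1],
    [0, 0, 0, 0, 0, 0, 1],
  ],
)

```text
time_s: 33.42
tcp_pos: [0.5015, 0.3689, 0.04]
ee_rot: [[0.981, -0.194, 0.0], [-0.194, -0.981, -0.0], [0.0, 0.0, -1.0]]
wrist_force: [-0.2, 0.5, -0.5]
gripper_width: 0.641
gripper_force: 30.0
```

Call:
arm_command(
  deltas=[
    [0, 0, 0, 0, 0, -0.5, 1],
    [0, 0, 0, 0, 0, -2, 1],
    [0, 0, 0, 0, 0, -4.5, 1],
    [0, 0, 0, 0, 0, -7.5, 1],
    [0, 0, 0, 0, 0, -10, 1],
    [0, 0, 0, 0, 0, -11.5, 1],
    [0, 0, 0, 0, 0, -12.2, 1],
    [0, 0, 0, 0, 0, -12.2, 1],
  ],
)

```text
time_s: 34.08
tcp_pos: [0.5018, 0.3696, 0.1631]
ee_rot: [[0.981, -0.194, 0.002], [-0.194, -0.981, 0.003], [0.001, -0.003, -1.0]]
wrist_force: [0.7, 0.0, -2.1]
gripper_width: 0.641
gripper_force: 30.0
```

```bash
python3 d.py .670 .235 .162 168.8
```

```text
34.0833 [0.5018 0.3696 0.1631] [[0.981, -0.194, 0.002], [-0.194, -0.981, 0.003], [0.001, -0.003, -1.0]] [ 51.2  25.4  -6.2  -0.  -58.3  27.6] [ 0.67  0.   -2.14] [-0.053  0.077  0.019] 0.6410131243655514 29.99887918587774
[0.67, 0.235, 0.162] rot [-0.003 -0.001  0.   ] cm [19.11  9.94  0.1 ]
```

Call:
arm_command(
  deltas=[
    [0, 0, 0, 1, 0.5, 0, 1],
    [0, 0, 0, 3.5, 1.8, 0, 1],
    [0, 0, 0, 6.5, 3.4, 0, 1],
    [0, 0, 0, 10, 5.2, 0, 1],
    [0, 0, 0, 13.5, 7, 0, 1],
    [0, 0, 0, 16.5, 8.6, 0, 1],
    [0, 0, 0, 18.5, 9.6, 0, 1],
    [0, 0, 0, 19.1, 9.9, 0, 1],
  ],
)

```text
time_s: 34.75
tcp_pos: [0.6716, 0.2307, 0.1578]
ee_rot: [[0.98, -0.199, -0.004], [-0.199, -0.98, -0.002], [-0.003, 0.003, -1.0]]
wrist_force: [-0.3, 0.7, -3.3]
gripper_width: 0.638
gripper_force: 30.0
```

Call:
arm_command(
  deltas=[
    [0, 0, 0, 0, 0, 0, 1],
    [0, 0, 0, 0, 0, 0, 1],
    [0, 0, 0, 0, 0, 0, 1],
    [0, 0, 0, 0, 0, 0, 1],
    [0, 0, 0, 0, 0, 0, 1],
    [0, 0, 0, 0, 0, 0, 1],
    [0, 0, 0, 0, 0, 0, 1],
    [0, 0, 0, 0, 0, 0, 1],
  ],
)

```text
time_s: 35.42
tcp_pos: [0.6694, 0.2353, 0.1617]
ee_rot: [[0.981, -0.193, 0.0], [-0.193, -0.981, 0.0], [0.0, -0.001, -1.0]]
wrist_force: [-0.5, 0.3, -3.0]
gripper_width: 0.64
gripper_force: 30.0
```

```bash
python3 d.py .670 .235 .162 168.8; python3 look.py side;  python3 -c "
from h import *
c=capture('side'); cv2.imwrite('pics/f1.png',c['pixels'])"
```

```text
35.4167 [0.6694 0.2353 0.1617] [[0.981, -0.193, 0.0], [-0.193, -0.981, 0.0], [0.0, -0.001, -1.0]] [ 32.4  33.4   7.7  -0.  -64.3  46.5] [-0.53  0.28 -2.96] [-0.062  0.174  0.003] 0.640420358478747 29.99899139162153
[0.67, 0.235, 0.162] rot [-0.001 -0.     0.001] cm [ 0.07  0.02 -0.03]
side red 681 [475.6 258.3] [ 72. 119.] 78.7
side yellow 173 [675.6 430.8] [50. 65.] 12.0
side blue 515 [447.9 137.7] [ 67. 119.] 78.8
```

View pics/f1.png

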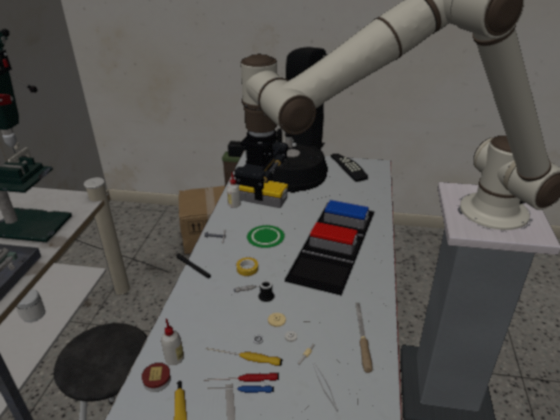

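The picture shows the yellow case at (265,192), held level above the mat at (265,237). Red at (335,233) and blue at (347,213) stand back in their bays, and the bystanders haven't moved.

```bash
python3 -c "
from h import *
print(finish_job())"
```

```text
the job is handed in; nothing more can be done
None
```

I rocked all three cases and the yellow one rattled; I handed the job in at about 35.5 s with it held level and still about 12.5 cm above the green mat, red and blue back in their bays and the bystanders undisturbed (no verdict came back).

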